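Lay out the stripped pump parts on their check cards

TASK

The pump has been stripped and its four steel parts lie scattered on the table among the check cards. Lay each part flat on the card that shows its own silhouette (matching shape and size), centred on the black silhouette, with the square flange and the long link turned to match it. Do not move the mug or the tape measure.

Things in the scene. Friction and masses are not known exactly. Their poses are not given: they have to be found in the camera images.
- large_bearing: Larger steel bearing ring, lying flat: 64 mm outside diameter, 30 mm bore, ring of dark balls in its upper face, 18 mm high, about 0.25 kg. Origin: centre of its underside, on the ring's axis; z up.
- small_bearing: Smaller steel bearing ring, lying flat: 42 mm outside diameter, 20 mm bore, ring of dark balls in its upper face, 14 mm high, about 0.09 kg. Origin: centre of its underside, on the ring's axis; z up.
- flange: Square steel flange, lying flat at any yaw: plate 56 x 56 mm, 14 mm thick, with four bolt holes at its corners and a central round boss of 24 mm diameter rising 8 mm above the plate; about 0.32 kg. Origin: centre of its underside; z up; x and y square to its sides.
- link: Long steel link with a round eye at each end, lying flat at any yaw: 104 mm long, eyes 34 mm wide with centres 35 mm either side of the middle, straight waist 22 mm wide between them (the middle 40 mm is straight), 14 mm thick; about 0.2 kg. The two ends are alike. Origin: centre of its underside; x along its length, z up.
- card_large_bearing: Fixed flat plywood check card, 130 x 80 mm and 4 mm thick, lying on the table at any yaw, with a black silhouette at its centre: a large ring, 64 mm across with a 30 mm hole. The silhouette is flat ink. Origin: centre of the card's underside, z up; x runs along the card's 130 mm side.
- card_small_bearing: Fixed flat plywood check card, 130 x 80 mm and 4 mm thick, lying on the table at any yaw, with a black silhouette at its centre: a small ring, 42 mm across with a 20 mm hole. The silhouette is flat ink. Origin: centre of the card's underside, z up; x runs along the card's 130 mm side.
- card_flange: Fixed flat plywood check card, 130 x 80 mm and 4 mm thick, lying on the table at any yaw, with a black silhouette at its centre: a 56 mm square with four small hole marks near its corners, its sides parallel to the card's sides; the flange may go on in any of its four quarter turns. The silhouette is flat ink. Origin: centre of the card's underside, z up; x runs along the card's 130 mm side.
- card_link: Fixed flat plywood check card, 130 x 80 mm and 4 mm thick, lying on the table at any yaw, with a black silhouette at its centre: the long link, 104 mm, its length along the card's x; the link may go on either way round. The silhouette is flat ink. Origin: centre of the card's underside, z up; x runs along the card's 130 mm side.
- mug: Bystander: blue ceramic mug, 80 mm across, 92 mm high, handle at its +y side, standing beyond the parts to the left. Origin: centre of its underside. Not to be moved.
- tape: Bystander: yellow pocket tape measure lying on its side, 66 x 62 x 36 mm high, beyond the parts. Origin: centre of its underside. Not to be moved.

How it is judged:
By the outcome, as a careful person would: the job done as asked, in the order asked, and still so for the second after the job is handed in, with the robot touching nothing.
It also fails if it takes over 99 s, if anything falls off the work surface, if the arm or the gripper's body presses on something with over 40 N, if the wrist force passes 120 N, or if a joint passes its speed limit or range.

ROBOT

A 6-joint arm with a two-finger parallel gripper is mounted at the origin on the work surface. World frame = base frame: x ahead of the robot, y to its left, z up, the work surface at z = 0. Lengths are in m, angles in rad, forces in N, time in s.
With the tool pointing down it reaches from about 0.4 to 0.825 m from the base axis. Payload 7 kg.
Tool frame: the origin (TCP) lies on the centre line of the jaws, within the pads' length; the fingertips stand ahead of it and the grasp point (between the pads) lies 5 mm behind it (ctrl.finger_overhang is the z of the fingertips in the tool frame, in m); z points along the fingers, y is the line along which they close (so a half turn about z gives the same grasp; the last joint's range is limited). The gripper opens to 88 mm and grips with 3 to 60 N. Pads are 19 mm wide; open, the fingers measure 130 mm over their backs; the gripper's body (78 mm by 193 mm) begins 47 mm behind the grasp point.
Start: joints at [-0.958, 0.359, 0.012, 0, -1.224, -0.288], TCP at [0.215, -0.64, 0.241] pointing down, gripper open.
Joint ranges: [-3.07, 3.07], [-1.43, 2.12], [-1.02, 1.25], [-3.03, 1.67], [-3.05, -0], [-3.03, 3.03]. Speed limits (rad/s): [2.39, 2.39, 3.01, 3.14, 3.14, 3.14].

INTERFACE

Orientations are given as a unit quaternion [w, x, y, z].
In Python, from station import ctrl, vision gives the robot as it stands (ctrl), with the cameras (vision).
- The arm moves only by the tool jog_arm, called after "Emit:" as a command line: name --argument value ..., lists and objects as JSON in quotes. Schema: {"type":"object","properties":{"offsets":{"type":"array","items":{"type":"object","properties":{"jaw":{"type":"number"},"tx":{"type":"number"},"ty":{"type":"number"},"tz":{"type":"number"},"yaw":{"type":"number"}},"additionalProperties":false,"required":["jaw"]},"minItems":1,"maxItems":20},"force":{"type":"number"},"only":{"type":"string"},"quiet":{"type":"boolean"},"lines":{"type":"string"}},"required":["offsets"],"additionalProperties":false}. offsets is a list of rows, 1 to 20 of them, each an object with the fields jaw (the finger opening in m), tx, ty, tz (the shift in shares of the most that a row can go, 1 being 62.5 mm), yaw (a turn about the tool's z in units of 0.25 rad); a field left out counts as zero (the opening has to be given); each row shifts and turns the commanded pose from where the row before left it, along the tool's axes as they then stand; what a row does not reach is not made up. A row lasts 1/8 s, in which the tool goes at most 0.0625 m and 0.188 rad, less where a joint would pass 70% of its speed; a pose out of reach is approached as far as the arm can. The fingers move at their own pace and stop on an object; force is the grip in N (left out, the last holds). Time passes only in rows, so rows that do not move let the fingers close. The tool returns the time, the measured TCP pose, the force, the opening and the grip force at its end. only (a regular expression) keeps the lines of the reply that match it, lines (a string "A,B") keeps lines A to B, and quiet returns only ok. Input that does not fit is refused with a message, and nothing moves.
- ctrl.state(): the state, without advancing time (a new reading comes with each control period).
- vision.camera(name): name is "side" or "top" or "wrist"; returns the picture (384x512x3 uint8, red, green, blue); there is no depth.
- vision.camera_model(name): a dict with "vfov" (degrees; the focal length in pixels is half the picture's height over the tangent of half this angle, whatever the lens; pixels are square), "cx", "cy" (the principal point, pixels), "pose" (4x4, takes a point from camera to world coordinates). Camera axes: x right, y down, z forward; pixel columns grow to the right and rows downward; lengths in m; the calibration is good to about 2 mm. The wrist camera is an equidistant fisheye: a pixel r from the principal point sees the ray r / f radians off the axis. A picture is of the moment at which its call begins: read the wrist's pose just before it. camera_model takes no time and is no camera call; for the wrist camera it gives the pose at the moment of the call.
- ctrl.sign_off(): hands the job in; it is judged then, once.
The state is a dict: "clock": time; "joint_positions": joint angles; "qvel": joint speeds; "joint_torque": joint torques, N m; "tool_pos": TCP position; "tcp_rot": TCP orientation; "contact_force": force on the tool from outside, world axes, zero at the start; "torque": the same for the moment, N m; "finger_gap": finger opening in m; "finger_force": force on a finger pad.
Only numpy, scipy, OpenCV 4.12 (cv2) and the standard library are available. Lean on these libraries where they do the work, as an engineer would, in place of code of your own. Each camera call takes 0.05 s, during which the arm holds its last target. There are 200 camera calls.

## Working session

There is one attempt and no reset: what is moved stays moved. The work goes in short steps, Python scripts to look and compute and a tool call to move; the robot and the scene stay as the last step left them, time stands still between calls to the robot, and variables do not carry over. Pictures are saved under pics/ and viewed, at most 14 in all, crops included, and the job is handed in when it is done.

```bash
ls; mkdir -p pics
```

Run:
```python
from station import ctrl, vision
import cv2
s=ctrl.state();print(s['clock'],s['tool_pos'],s['tcp_rot'],s['finger_gap'],ctrl.finger_overhang)
for n in('top','side','wrist'):
    m=vision.camera_model(n);print(n,m)
    cv2.imwrite(f'pics/{n}0.png',vision.camera(n)[:,:,::-1])
im=cv2.imread('pics/top0.png');cv2.imwrite('pics/top0b.png',cv2.resize(im,(800,600),interpolation=cv2.INTER_CUBIC))
```

```text
pics
station.py
0.0 [ 0.2152553  -0.63927231  0.23962165] [-1.97310020e-04 -1.61646443e-01  9.86848401e-01  7.88162398e-04] 0.08723796765517257 0.014
top {'vfov': 55.26807136256911, 'cx': 256.0734502060002, 'cy': 192.60111912239037, 'pose': array([[ 0.00519263, -0.99343422,  0.11428684,  0.49508632],
       [-0.99993195, -0.00396433,  0.01097214, -0.00933874],
       [-0.01044703, -0.11433604, -0.9933872 ,  0.93560466],
       [ 0.        ,  0.        ,  0.        ,  1.        ]])}
side {'vfov': 53.39399071281177, 'cx': 249.97778482877865, 'cy': 192.25367753566456, 'pose': array([[-0.77782555, -0.32688171,  0.53678278, -0.09107179],
       [-0.6284536 ,  0.41240507, -0.65952114,  0.80152445],
       [-0.00578654, -0.85033547, -0.52620919,  0.69136362],
       [ 0.        ,  0.        ,  0.        ,  1.        ]])}
wrist {'vfov': 65.70646984690485, 'cx': 255.02696693401683, 'cy': 195.6276531273923, 'pose': array([[-3.18450039e-01,  9.16253455e-01,  2.43041516e-01,
         1.50217524e-01],
       [ 9.47939455e-01,  3.07642423e-01,  8.22613475e-02,
        -6.60673761e-01],
       [ 6.02362859e-04,  2.56584772e-01, -9.66521543e-01,
         3.83991269e-01],
       [ 0.00000000e+00,  0.00000000e+00,  0.00000000e+00,
         1.00000000e+00]])}
```

View pics/top0b.png

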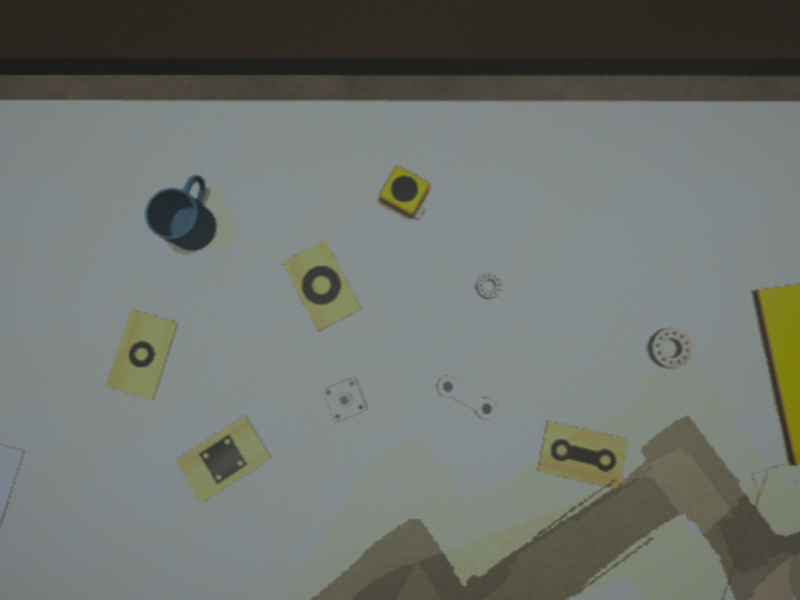

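Create h.py:
```python
from station import ctrl, vision
import cv2, numpy as np
def p2w(n,uv,z,m=None):
    m=m or vision.camera_model(n); f=192/np.tan(np.radians(m['vfov'])/2)
    d=(np.atleast_2d(uv).astype(float)-[m['cx'],m['cy']])/f
    if n=='wrist':
        r=np.linalg.norm(d,axis=1,keepdims=True)+1e-12; d=np.c_[d/r*np.sin(r),np.cos(r)]
    else: d=np.c_[d,np.ones(len(d))]
    P=np.array(m['pose']); w=d@P[:3,:3].T; o=P[:3,3]
    return (o+w*((z-o[2])/w[:,2:]))[:,:2]
```

Run:
```python
from h import *
im=cv2.imread('pics/top0.png'); g=cv2.cvtColor(im,cv2.COLOR_BGR2GRAY)
hsv=cv2.cvtColor(im,cv2.COLOR_BGR2HSV)
# cards: yellowish & saturated regions + ink
m=((hsv[...,1]>60)&(hsv[...,2]>60)).astype(np.uint8)
for name,c in dict(large=(205,182),small=(90,227),flange=(143,293),link=(373,290)).items():
    x,y=c; w=np.zeros_like(g); cv2.circle(w,c,32,255,-1)
    n,l,st,ce=cv2.connectedComponentsWithStats(((g<60)&(w>0)).astype(np.uint8))
    i=1+np.argmax(st[1:,4]); ys,xs=np.where(l==i); 
    (cx,cy),(a,b),t=cv2.minAreaRect(np.c_[xs,ys].astype(np.float32))
    q=p2w('top',ce[i],.004)[0]
    W=p2w('top',np.c_[xs,ys],.004); r=cv2.minAreaRect((W*1000).astype(np.float32))
    print(name,ce[i],(cx,cy),st[i,4],q,r)
a=cv2.convertScaleAbs(im,alpha=1.6)
for k,(x,y) in enumerate([(195,225),(270,225),(285,160),(400,200)]):
    pass
def crop(x,y,w=44,h=33): return cv2.resize(a[y:y+h,x:x+w],(400,300),interpolation=cv2.INTER_CUBIC)
v=np.vstack([np.hstack([crop(199,239),crop(276,237)]),np.hstack([crop(290,166),crop(407,206)])])
cv2.imwrite('pics/parts.png',v)
```

```text
large [204.96902655 182.09734513] (205.5, 182.0) 226 [0.62890781 0.13240793] ((629.2650146484375, 131.0489501953125), (57.153499603271484, 54.0462760925293), 1.3904285430908203)
small [ 90.16842105 226.32631579] (90.25000762939453, 226.25003051757812) 95 [0.51427454 0.42231768] ((514.49462890625, 422.12811279296875), (35.08518981933594, 35.091896057128906), 46.63762283325195)
flange [137.93181818 286.72727273] (137.96151733398438, 286.6922912597656) 44 [0.36497996 0.29415101] ((365.0303955078125, 294.1372985839844), (9.691937446594238, 26.407434463500977), 33.98630905151367)
link [374.08433735 291.34538153] (372.9764099121094, 291.1058654785156) 249 [ 0.35770361 -0.29208778] ((358.3285827636719, -289.28497314453125), (96.62409973144531, 29.55178451538086), 77.97511291503906)
```

View pics/parts.png

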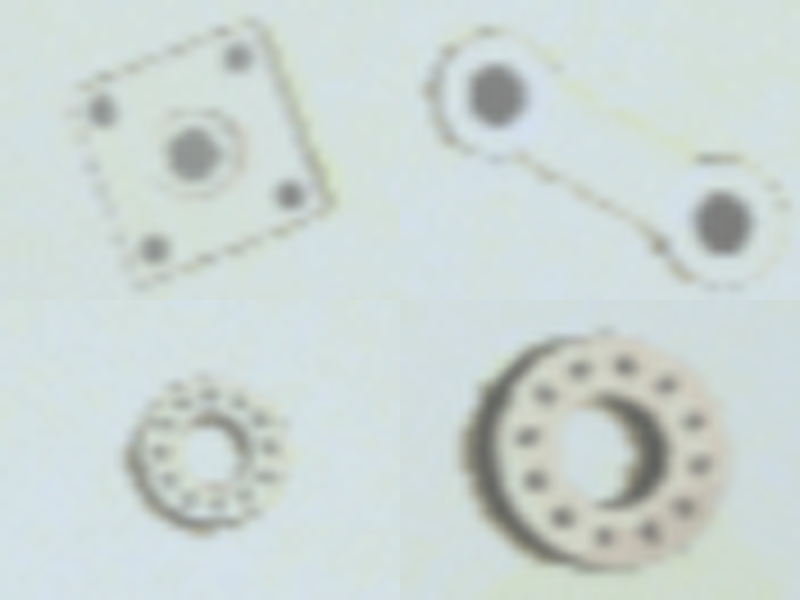

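View pics/wrist0.png

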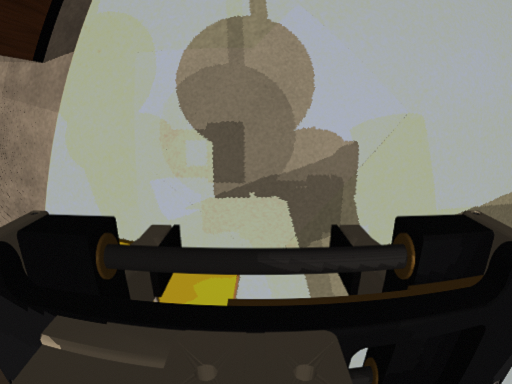

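Run:
```python
from h import *
im=cv2.imread('pics/top0.png'); g=cv2.cvtColor(im,cv2.COLOR_BGR2GRAY)
hsv=cv2.cvtColor(im,cv2.COLOR_BGR2HSV)
for name,c in dict(large=(205,182),small=(90,227),flange=(143,293),link=(373,290)).items():
    w=np.zeros_like(g); cv2.circle(w,c,34,255,-1)
    m=(((hsv[...,1]>62)|(g<75))&(w>0)).astype(np.uint8)
    m=cv2.morphologyEx(m,cv2.MORPH_CLOSE,np.ones((3,3)))
    n,l,st,ce=cv2.connectedComponentsWithStats(m); i=1+np.argmax(st[1:,4])
    ys,xs=np.where(l==i); W=p2w('top',np.c_[xs,ys],.004)*1000; r=cv2.minAreaRect(W.astype(np.float32))
    w2=np.zeros_like(g); cv2.circle(w2,c,21,255,-1)
    n,l,st,ce=cv2.connectedComponentsWithStats(((g<80)&(w2>0)).astype(np.uint8)); j=1+np.argmax(st[1:,4])
    ys,xs=np.where(l==j); V=p2w('top',np.c_[xs,ys],.004)*1000; r2=cv2.minAreaRect(V.astype(np.float32))
    print(name,len(W),W.mean(0),np.round(r[0],1),np.round(r[1],1),round(r[2],1),'ink',len(V),V.mean(0),np.round(r2[0],1),np.round(r2[1],1),round(r2[2],1))
def q(pts,o,z): return p2w('top',(np.array(pts,float)+.5)/(400/44)-.5+np.array(o),z)
f=q([(102,110),(237,57),(290,195),(154,248)],(199,239),.014)
d=f[1]-f[0];e=f[2]-f[1];print('flange',f.mean(0),np.degrees(np.arctan2(d[1],d[0])),np.degrees(np.arctan2(e[1],e[0])),np.linalg.norm(d),np.linalg.norm(e))
f=q([(97,96),(322,222)],(276,237),.014);d=f[1]-f[0];print('link',f.mean(0),np.degrees(np.arctan2(d[1],d[0])),np.linalg.norm(d))
print('small',q([(214,149)],(290,166),.014),'large',q([(214,151)],(407,206),.018))
m=vision.camera_model('wrist');s=ctrl.state();from scipy.spatial.transform import Rotation as R
r=np.array(s['tcp_rot']);T=R.from_quat(r[[1,2,3,0]]).as_matrix();print(T);print(T.T@(m['pose'][:3,3]-s['tool_pos']),T.T@m['pose'][:3,2])
print(p2w('wrist',[(256,120),(256,180),(100,120),(400,120)],0,m))
```

```text
large 1482 [628.42400393 131.3929856 ] [628.8 131.8] [128.   77.8] 28.4 ink 336 [628.61350435 131.76555751] [628.  131.1] [59.9 59.3] 1.0
small 1561 [513.49703926 421.85665677] [514.1 421.4] [ 78.9 128.5] 74.7 ink 145 [514.07077839 422.04990534] [513.9 421.6] [38.  38.7] 0.3
flange 1589 [348.43468947 282.89312069] [349.  281.8] [ 77.3 127.1] 33.4 ink 427 [348.86795545 283.17485401] [349.1 282.7] [54.4 53.6] 33.8
link 1708 [ 358.31592927 -288.84138951] [ 358.8 -289.5] [130.8  79.9] 77.4 ink 353 [ 358.28336394 -289.71834179] [ 358.1 -289. ] [101.   32.5] 77.8
flange [0.44399929 0.08940427] -68.38610224606676 -157.99906428326935 0.0395417854646634 0.04010996337564132
link [ 0.44825874 -0.10530517] -118.8297280025894 0.06964122097952637
small [[ 0.62887281 -0.14352253]] large [[ 0.52847835 -0.43176227]]
[[-9.47745885e-01 -3.19025761e-01 -5.48979128e-04]
 [-3.19026195e-01  9.47745213e-01  1.13928776e-03]
 [ 1.56830196e-04  1.25489401e-03 -9.99999200e-01]]
[ 0.06844222  0.00073646 -0.14425592] [-0.25674313 -0.00099398  0.96647916]
[[ 0.15165097 -0.65876382]
 [ 0.22621213 -0.63367161]
 [ 0.21203456 -0.86918696]
 [ 0.08007103 -0.47215708]]
```

Add to h.py:
```python
from scipy.spatial.transform import Rotation as R
def go(x,y,z,psi=None):
    s=ctrl.state(); r=np.array(s['tcp_rot']); T=R.from_quat(r[[1,2,3,0]]).as_matrix()
    c=np.degrees(np.arctan2(T[1,0],T[0,0])); psi=c if psi is None else psi
    a=-((psi-c+180)%360-180); T2=T@R.from_euler('z',a,degrees=True).as_matrix()
    print('t',round(s['clock'],2),'psi',round(c,1),'q6',round(s['joint_positions'][5],2),'turn',round(np.radians(a),3),'then',np.round(T2.T@(np.array([x,y,z])-s['tool_pos']),4))
```

```bash
python3 -c "
from h import *
go(.528,-.432,.15,195)
p=np.radians(195);go(.528-.07*np.cos(p),-.432-.07*np.sin(p),.2,195)"
```

```text
t 0.15 psi -161.4 q6 -0.29 turn 0.063 then [-0.3558  0.1193  0.0899]
t 0.15 psi -161.4 q6 -0.29 turn 0.063 then [-0.4258  0.1193  0.0399]
```

The rows are not in the units I measure in: shifts go in shares of 62.5 mm and turns go in units of 0.25 rad. I convert before sending: -0.047 m is -0.752, 0.013 m is 0.208, 0.063 rad is 0.252.

Emit:
jog_arm --offsets '[{"jaw": 0.088, "yaw": 0.252}, {"jaw": 0.088, "tx": -0.752, "ty": 0.208, "tz": 0.064}, {"jaw": 0.088, "tx": -0.752, "ty": 0.208, "tz": 0.064}, {"jaw": 0.088, "tx": -0.752, "ty": 0.208, "tz": 0.064}, {"jaw": 0.088, "tx": -0.752, "ty": 0.208, "tz": 0.064}, {"jaw": 0.088, "tx": -0.752, "ty": 0.208, "tz": 0.064}, {"jaw": 0.088, "tx": -0.752, "ty": 0.208, "tz": 0.064}, {"jaw": 0.088, "tx": -0.752, "ty": 0.208, "tz": 0.064}, {"jaw": 0.088, "tx": -0.752, "ty": 0.208, "tz": 0.064}, {"jaw": 0.088, "tx": -0.752, "ty": 0.208, "tz": 0.064}, {"jaw": 0.088}, {"jaw": 0.088}]'

```text
clock: 1.65
tool_pos: [0.5935, -0.4169, 0.204]
tcp_rot: [-0.0, -0.131, 0.991, 0.0]
contact_force: [-1.4, -0.4, -0.6]
finger_gap: 0.0878
finger_force: 0.0
```

Run:
```python
from h import *
m=vision.camera_model('wrist');a=vision.camera('wrist')[:,:,::-1]
cv2.imwrite('pics/w1.png',cv2.resize(a,None,fx=1.5,fy=1.5))
import pickle;pickle.dump(m,open('m1.pkl','wb'))
go(.528,-.432,.15,195)
```

```text
t 1.7 psi -165.0 q6 -0.96 turn -0.0 then [0.0667 0.0028 0.0544]
```

View pics/w1.png

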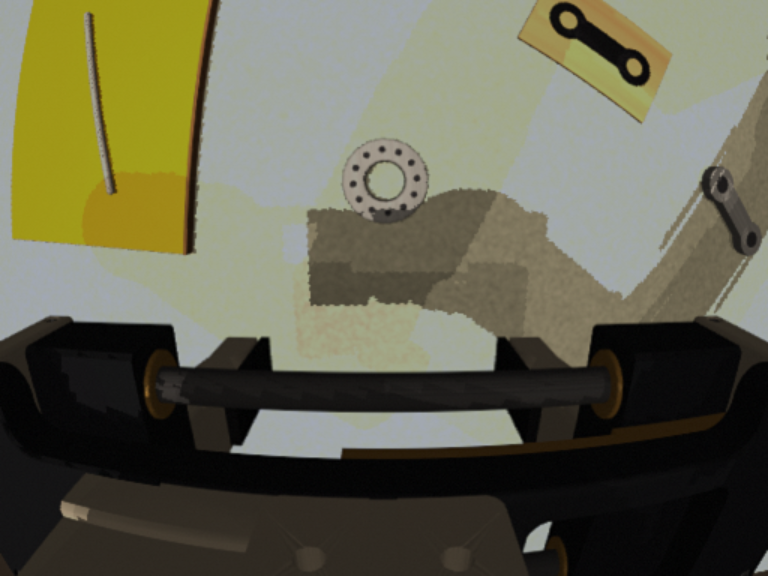

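The large bearing is centred at about (385,181) in the 1.5x wrist picture. The link card (593,45) and the link (733,210) are also in view.

```bash
python3 -c "
from h import *;import pickle
m=pickle.load(open('m1.pkl','rb'))
k=lambda p:(np.array(p,float)+.5)/1.5-.5
print(p2w('wrist',k([(385,181)]),.018,m),p2w('wrist',k([(566,20),(634,67)]),.004,m).mean(0),p2w('wrist',k([(718,183),(748,239)]),.014,m).mean(0))
go(.529,-.4325,.10,195)
go(.529,-.4325,.017,195)"
```

```text
[[ 0.52886956 -0.43202502]] [ 0.35929094 -0.29030159] [ 0.44960833 -0.11136055]
t 1.7 psi -165.0 q6 -0.96 turn -0.0 then [0.0658 0.002  0.1044]
t 1.7 psi -165.0 q6 -0.96 turn -0.0 then [0.0657 0.002  0.1874]
```

Converted, 0.04 m is 0.64, 0.033 m is 0.528.

Emit:
jog_arm --offsets '[{"jaw": 0.088, "tx": 0.528, "ty": 0.016, "tz": 0.72}, {"jaw": 0.088, "tx": 0.528, "ty": 0.016, "tz": 0.72}, {"jaw": 0.088, "tz": 0.64}, {"jaw": 0.088, "tz": 0.64}, {"jaw": 0.088, "tz": 0.224}, {"jaw": 0.088, "tz": 0.048}, {"jaw": 0.088}]' --force 30

```text
clock: 2.58
tool_pos: [0.5301, -0.433, 0.0191]
tcp_rot: [0.001, -0.131, 0.991, -0.001]
contact_force: [-0.3, -0.6, 0.4]
finger_gap: 0.0877
finger_force: 0.0
```

```bash
python3 -c "
from h import *
go(.529,-.4325,.0165,195)"
```

```text
t 2.58 psi -165.0 q6 -0.91 turn -0.0 then [0.001  0.0008 0.0026]
```

Emit:
jog_arm --offsets '[{"jaw": 0.088, "tx": 0.016, "ty": 0.016, "tz": 0.032}, {"jaw": 0.05}, {"jaw": 0.05}, {"jaw": 0.05}, {"jaw": 0.05}, {"jaw": 0.05}, {"jaw": 0.05}, {"jaw": 0.05}]' --force 30

```text
clock: 3.58
tool_pos: [0.5284, -0.4318, 0.0158]
tcp_rot: [0.0, -0.131, 0.991, -0.0]
contact_force: [-0.2, 1.3, 3.5]
finger_gap: 0.063
finger_force: 30.0
```

Emit:
jog_arm --offsets '[{"jaw": 0.05, "tz": -0.32}, {"jaw": 0.05, "tz": -0.64}, {"jaw": 0.05, "tz": -0.64}, {"jaw": 0.05}]'

```text
clock: 4.08
tool_pos: [0.53, -0.4327, 0.1204]
tcp_rot: [0.003, -0.131, 0.991, -0.002]
contact_force: [-0.2, -0.2, -2.5]
finger_gap: 0.0628
finger_force: 30.0
```

```bash
python3 -c "
from h import *
go(.6286,.1317,.12,195)"
```

```text
t 4.08 psi -165.0 q6 -0.91 turn 0.0 then [-0.2413  0.5196 -0.0008]
```

Emit:
jog_arm --offsets '[{"jaw": 0.05, "tx": -0.416, "ty": 0.688, "tz": -0.08}, {"jaw": 0.05, "tx": -0.416, "ty": 0.688, "tz": -0.08}, {"jaw": 0.05, "tx": -0.416, "ty": 0.688, "tz": -0.08}, {"jaw": 0.05, "tx": -0.416, "ty": 0.688, "tz": -0.08}, {"jaw": 0.05, "tx": -0.416, "ty": 0.688, "tz": -0.08}, {"jaw": 0.05, "tx": -0.416, "ty": 0.688, "tz": -0.08}, {"jaw": 0.05, "tx": -0.416, "ty": 0.688, "tz": -0.08}, {"jaw": 0.05, "tx": -0.416, "ty": 0.688, "tz": -0.08}, {"jaw": 0.05, "tx": -0.416, "ty": 0.688, "tz": -0.08}, {"jaw": 0.05, "tx": -0.416, "ty": 0.688, "tz": -0.08}, {"jaw": 0.05, "tx": -0.416, "ty": 0.688, "tz": -0.08}, {"jaw": 0.05, "tx": -0.416, "ty": 0.688, "tz": -0.08}, {"jaw": 0.05}, {"jaw": 0.05}, {"jaw": 0.05}]'

```text
clock: 5.95
tool_pos: [0.6954, 0.1464, 0.1751]
tcp_rot: [-0.001, -0.13, 0.992, -0.0]
contact_force: [0.1, -0.4, -2.7]
finger_gap: 0.063
finger_force: 30.0
```

Run:
```python
from h import *
m=vision.camera_model('wrist');a=vision.camera('wrist')[:,:,::-1]
cv2.imwrite('pics/w2.png',cv2.resize(a,None,fx=1.5,fy=1.5))
import pickle;pickle.dump(m,open('m2.pkl','wb'))
g=cv2.cvtColor(a,cv2.COLOR_BGR2GRAY);print((g<45)[:200].sum())
n,l,st,ce=cv2.connectedComponentsWithStats(((g<55)&(np.arange(384)[:,None]<210)).astype(np.uint8))
for i in range(1,n):
    if st[i,4]>150: print(st[i],ce[i],p2w('wrist',ce[i],.004,m))
go(.6286,.1317,.12,195)
```

```text
2452
[ 227   89   60   60 2076] [256.91666667 118.86801541] [[0.62884857 0.13120593]]
[480  93  20  31 342] [489.57017544 108.20467836] [[0.51451984 0.41957586]]
[102 182  34  28 329] [117.32522796 197.65045593] [[ 0.75433442 -0.00648978]]
[211 187  89  23 496] [254.80241935 195.62298387] [[0.7099314  0.15048358]]
t 6.0 psi -165.1 q6 -1.79 turn -0.001 then [0.0685 0.0032 0.0555]
```

View pics/w2.png

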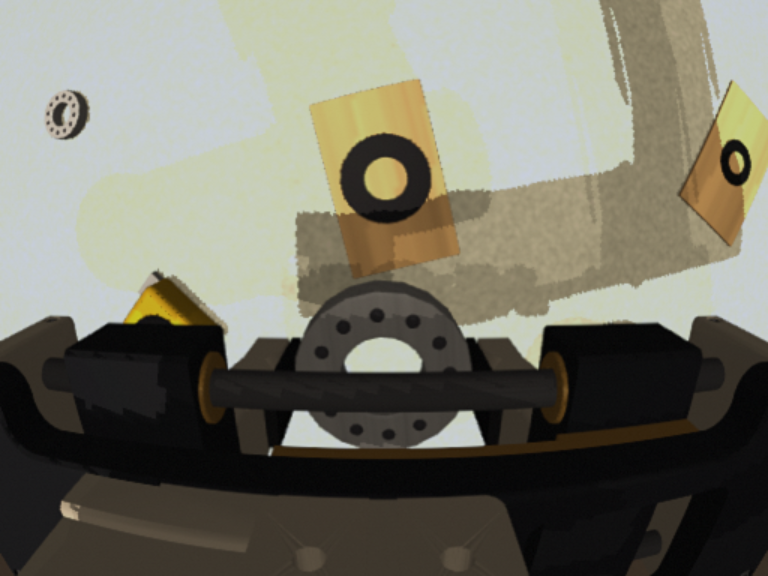

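The held ring sits between the fingers, and its card ink is centred at raw pixel (257,119), which maps to (0.6288, 0.1312). That agrees with the top camera.

Converted, 0.04 m is 0.64, 0.034 m is 0.544.

Emit:
jog_arm --offsets '[{"jaw": 0.05, "tx": 0.544, "ty": 0.024, "tz": 0.64}, {"jaw": 0.05, "tx": 0.528, "ty": 0.024, "tz": 0.64}, {"jaw": 0.05, "tz": 0.64}, {"jaw": 0.05, "tz": 0.32}, {"jaw": 0.05, "tz": 0.128}, {"jaw": 0.05}, {"jaw": 0.05}]'

```text
clock: 6.88
tool_pos: [0.6314, 0.1332, 0.0288]
tcp_rot: [0.001, -0.13, 0.991, 0.0]
contact_force: [0.0, -0.6, -3.3]
finger_gap: 0.0629
finger_force: 30.0
```

```bash
python3 -c "
from h import *
go(.6287,.1315,.0203,195)"
```

```text
t 6.88 psi -165.0 q6 -1.82 turn -0.0 then [ 0.003  -0.001   0.0085]
```

Converted, 0.004 m is 0.064, 0.003 m is 0.048.

Emit:
jog_arm --offsets '[{"jaw": 0.05, "tx": 0.048, "ty": -0.016, "tz": 0.064}, {"jaw": 0.05, "tz": 0.064}, {"jaw": 0.05}, {"jaw": 0.05}, {"jaw": 0.05}]'

```text
clock: 7.5
tool_pos: [0.6278, 0.1313, 0.0198]
tcp_rot: [-0.0, -0.131, 0.991, -0.0]
contact_force: [-2.7, -0.8, 3.1]
finger_gap: 0.0629
finger_force: 30.0
```

```bash
python3 -c "
from h import *
go(.6287,.1315,.0198,195)"
```

```text
t 7.5 psi -165.0 q6 -1.82 turn 0.0 then [-0.0009 -0.      0.    ]
```

Emit:
jog_arm --offsets '[{"jaw": 0.05, "tx": -0.0112}, {"jaw": 0.07}, {"jaw": 0.088}, {"jaw": 0.088}, {"jaw": 0.088}, {"jaw": 0.088, "tz": -0.48}, {"jaw": 0.088, "tz": -0.8}, {"jaw": 0.088, "tx": -0.48, "tz": -0.64}, {"jaw": 0.088, "tx": -0.48, "tz": -0.48}, {"jaw": 0.088}, {"jaw": 0.088}]'

```text
clock: 8.88
tool_pos: [0.6857, 0.1468, 0.1685]
tcp_rot: [-0.001, -0.13, 0.991, 0.0]
contact_force: [-1.0, -0.3, -0.4]
finger_gap: 0.0876
finger_force: 0.0
```

Add to h.py:
```python
def snap(name,box=None,k=1.5,cam='wrist'):
    import pickle
    m=vision.camera_model(cam);a=vision.camera(cam)[:,:,::-1]; pickle.dump((m,a,box,k),open(name+'.pkl','wb'))
    x,y,w,h=box or (0,0,512,384); cv2.imwrite(f'pics/{name}.png',cv2.resize(a[y:y+h,x:x+w],None,fx=k,fy=k,interpolation=cv2.INTER_CUBIC))
def rd(name,pts,z,cam='wrist'):
    import pickle
    m,a,box,k=pickle.load(open(name+'.pkl','rb')); x,y=(box or (0,0))[:2]
    return p2w(cam,(np.array(pts,float)+.5)/k-.5+[x,y],z,m)
```

Run:
```python
from h import *
snap('w3',(190,50,140,110),5.5)
go(.6289,-.1435,.2,195)
```

```text
t 8.93 psi -165.0 q6 -1.8 turn -0.0 then [ 0.1297 -0.2657 -0.0315]
```

View pics/w3.png

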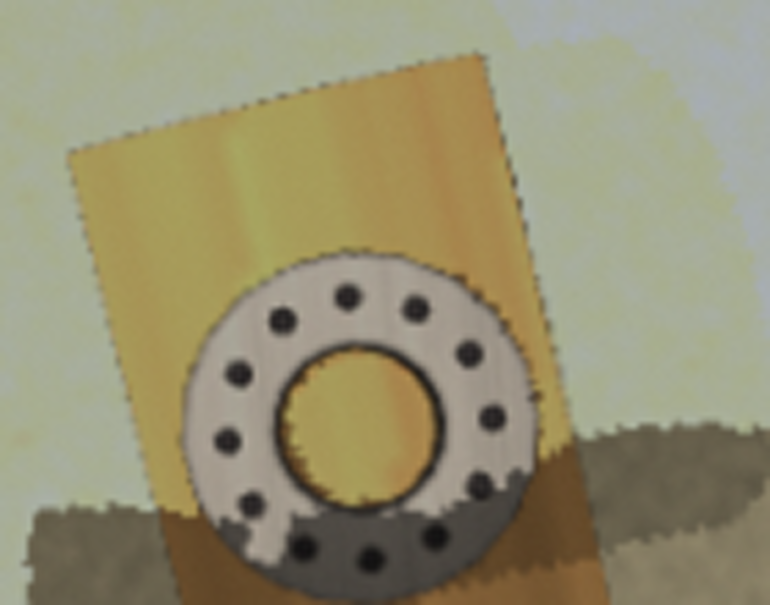

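The ring lies on its card. The ball circle is centred at (360,428.5) in the crop.

```bash
python3 -c "
from h import *
print(rd('w3',[(360,428.5)],.022))"
```

```text
[[0.62772367 0.13188978]]
```

Emit:
jog_arm --offsets '[{"jaw": 0.088, "tx": 0.192, "ty": -0.84, "tz": -0.064}, {"jaw": 0.088, "tx": 0.192, "ty": -0.84, "tz": -0.064}, {"jaw": 0.088, "tx": 0.192, "ty": -0.84, "tz": -0.064}, {"jaw": 0.088, "tx": 0.192, "ty": -0.84, "tz": -0.064}, {"jaw": 0.088, "tx": 0.176, "ty": -0.84, "tz": -0.064}, {"jaw": 0.088}, {"jaw": 0.088}]'

```text
clock: 9.8
tool_pos: [0.6965, -0.1219, 0.1885]
tcp_rot: [-0.001, -0.13, 0.992, 0.0]
contact_force: [0.1, 0.3, 0.3]
finger_gap: 0.0878
finger_force: 0.0
```

Run:
```python
from h import *
snap('w4',(190,40,140,110),5.5)
go(.6289,-.1435,.0165,195)
```

```text
t 9.85 psi -165.0 q6 -1.41 turn 0.0 then [ 0.0711 -0.0041  0.1723]
```

View pics/w4.png

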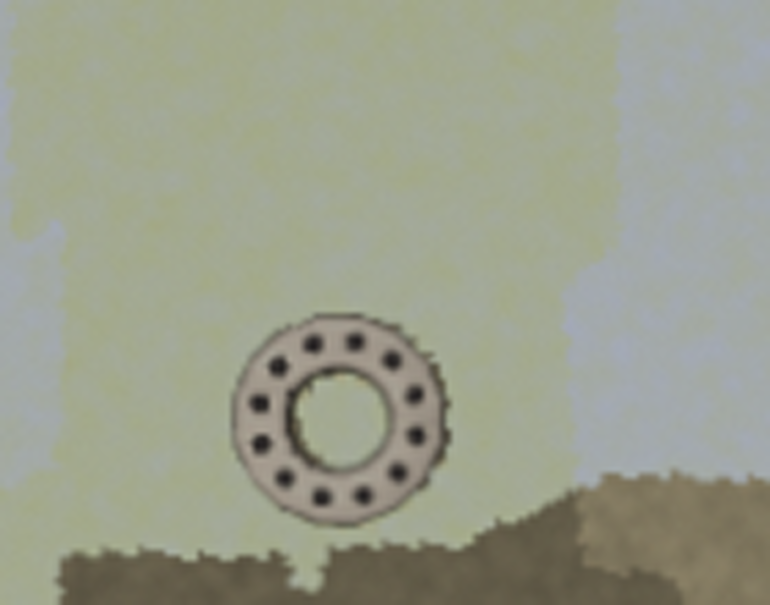

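The large bearing is within about 1 mm of its ink. The small bearing is centred at (338.5,419.5) in the crop.

```bash
python3 -c "
from h import *
p=rd('w4',[(338.5,419.5)],.014)[0];print(p)
go(*p,.0165)"
```

```text
[ 0.62833609 -0.1437725 ]
t 9.85 psi -165.0 q6 -1.41 turn -0.0 then [ 0.0717 -0.0042  0.1723]
```

Emit:
jog_arm --offsets '[{"jaw": 0.088, "tx": 0.544, "ty": -0.024, "tz": 0.8}, {"jaw": 0.088, "tx": 0.544, "ty": -0.024, "tz": 0.8}, {"jaw": 0.088, "tz": 0.72}, {"jaw": 0.088, "tz": 0.32}, {"jaw": 0.088}, {"jaw": 0.088}]'

```text
clock: 10.6
tool_pos: [0.6334, -0.1414, 0.0255]
tcp_rot: [0.001, -0.131, 0.991, -0.0]
contact_force: [0.4, -0.2, 0.0]
finger_gap: 0.0877
finger_force: 0.0
```

```bash
python3 -c "
from h import *
p=rd('w4',[(338.5,419.5)],.014)[0]
go(*p,.0165)"
```

```text
t 10.6 psi -164.9 q6 -1.39 turn -0.0 then [ 0.0055 -0.001   0.009 ]
```

Emit:
jog_arm --offsets '[{"jaw": 0.088, "tx": 0.0688, "ty": -0.016, "tz": 0.12}, {"jaw": 0.088}, {"jaw": 0.028}, {"jaw": 0.028}, {"jaw": 0.028}, {"jaw": 0.028}, {"jaw": 0.028}, {"jaw": 0.028}, {"jaw": 0.028}, {"jaw": 0.028}]' --force 25

```text
clock: 11.85
tool_pos: [0.6287, -0.1444, 0.0171]
tcp_rot: [0.0, -0.131, 0.991, -0.0]
contact_force: [0.7, 0.3, -0.8]
finger_gap: 0.0408
finger_force: 25.0
```

Emit:
jog_arm --offsets '[{"jaw": 0.028, "tz": -0.32}, {"jaw": 0.028, "tz": -0.64}, {"jaw": 0.028, "tz": -0.64}, {"jaw": 0.028, "tz": -0.64}, {"jaw": 0.028}]'

```text
clock: 12.48
tool_pos: [0.6306, -0.1445, 0.161]
tcp_rot: [0.003, -0.131, 0.991, -0.001]
contact_force: [1.2, -0.1, -1.4]
finger_gap: 0.0409
finger_force: 25.0
```

```bash
python3 -c "
from h import *
go(.514,.422,.16,195)"
```

```text
t 12.47 psi -165.0 q6 -1.39 turn 0.0 then [-3.400e-02  5.774e-01  1.000e-04]
```

Emit:
jog_arm --offsets '[{"jaw": 0.028, "tx": -0.1392, "ty": 0.768}, {"jaw": 0.028, "tx": -0.1392, "ty": 0.768}, {"jaw": 0.028, "tx": -0.1392, "ty": 0.768}, {"jaw": 0.028, "tx": -0.1392, "ty": 0.768}, {"jaw": 0.028, "tx": -0.1392, "ty": 0.768}, {"jaw": 0.028, "tx": -0.1392, "ty": 0.768}, {"jaw": 0.028, "tx": -0.1392, "ty": 0.768}, {"jaw": 0.028, "tx": -0.1392, "ty": 0.768}, {"jaw": 0.028, "tx": -0.1392, "ty": 0.768}, {"jaw": 0.028, "tx": -0.1392, "ty": 0.768}, {"jaw": 0.028, "tx": -0.1392, "ty": 0.768}, {"jaw": 0.028, "tx": -0.1392, "ty": 0.768}, {"jaw": 0.028}, {"jaw": 0.028}]'

```text
clock: 14.22
tool_pos: [0.5797, 0.4387, 0.1556]
tcp_rot: [-0.001, -0.131, 0.991, -0.001]
contact_force: [-0.9, -0.3, -1.1]
finger_gap: 0.0406
finger_force: 25.0
```

Run:
```python
from h import *
snap('w5',(170,30,175,135),4)
go(.514,.422,.0215,195)
```

```text
t 14.28 psi -165.0 q6 -2.22 turn -0.0 then [0.0678 0.0016 0.1347]
```

View pics/w5.png

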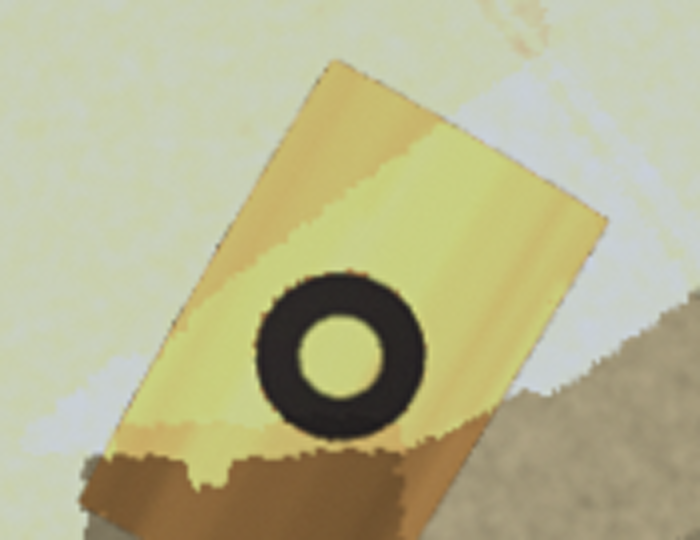

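The ring ink is centred at (340.5,356).

```bash
python3 -c "
from h import *
p=rd('w5',[(340.5,356)],.004)[0];print(p)
go(*p,.0215)"
```

```text
[0.51349371 0.42091275]
t 14.28 psi -165.0 q6 -2.22 turn -0.0 then [0.0686 0.0007 0.1347]
```

Emit:
jog_arm --offsets '[{"jaw": 0.028, "tx": 0.544, "ty": 0.0128, "tz": 0.64}, {"jaw": 0.028, "tx": 0.528, "ty": 0.0128, "tz": 0.64}, {"jaw": 0.028, "tz": 0.48}, {"jaw": 0.028, "tz": 0.208}, {"jaw": 0.028}, {"jaw": 0.028}, {"jaw": 0.028}]'

```text
clock: 15.15
tool_pos: [0.516, 0.4238, 0.0353]
tcp_rot: [0.001, -0.13, 0.991, 0.001]
contact_force: [-0.3, 0.7, -1.0]
finger_gap: 0.0406
finger_force: 25.0
```

```bash
python3 -c "
from h import *
p=rd('w5',[(340.5,356)],.004)[0]
go(*p,.0213)"
```

```text
t 15.15 psi -165.0 q6 -2.29 turn -0.0 then [ 0.0032 -0.0021  0.014 ]
```

Emit:
jog_arm --offsets '[{"jaw": 0.028, "tx": 0.04, "ty": -0.0272, "tz": 0.128}, {"jaw": 0.028, "tz": 0.064}, {"jaw": 0.028}, {"jaw": 0.028}, {"jaw": 0.028}]'

```text
clock: 15.78
tool_pos: [0.5134, 0.4211, 0.0221]
tcp_rot: [0.0, -0.131, 0.991, 0.0]
contact_force: [0.1, 0.8, -0.1]
finger_gap: 0.0406
finger_force: 25.0
```

```bash
python3 -c "
from h import *
go(.5137,.4213,.0211,195)"
```

```text
t 15.78 psi -165.0 q6 -2.29 turn 0.0 then [-0.0004  0.0001  0.001 ]
```

Emit:
jog_arm --offsets '[{"jaw": 0.028, "tz": 0.016}, {"jaw": 0.05}, {"jaw": 0.07}, {"jaw": 0.07}, {"jaw": 0.07}, {"jaw": 0.07, "tz": -0.48}, {"jaw": 0.07, "tz": -0.8}, {"jaw": 0.088, "tx": -0.48, "tz": -0.48}, {"jaw": 0.088, "tx": -0.48, "tz": -0.48}, {"jaw": 0.088}, {"jaw": 0.088}]'

```text
clock: 17.15
tool_pos: [0.5706, 0.436, 0.1602]
tcp_rot: [-0.001, -0.13, 0.991, -0.0]
contact_force: [-0.5, -0.0, -0.9]
finger_gap: 0.0874
finger_force: 0.0
```

Run:
```python
from h import *
snap('w6',(170,30,175,135),4)
go(.444,.0894,.17,201.8)
p=np.radians(201.8);go(.444-.065*np.cos(p),.0894-.065*np.sin(p),.18,201.8)
```

```text
t 17.2 psi -165.0 q6 -2.23 turn -0.119 then [ 0.2459 -0.2748 -0.0095]
t 17.2 psi -165.0 q6 -2.23 turn -0.119 then [ 0.181  -0.2748 -0.0196]
```

View pics/w6.png

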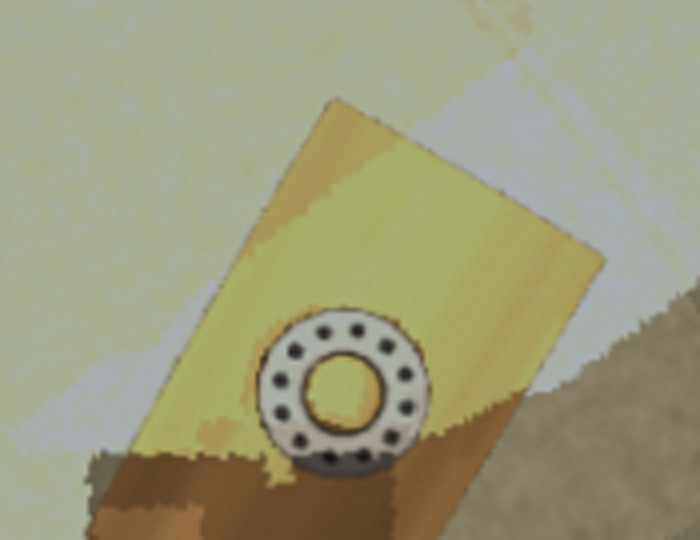

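```bash
python3 -c "
from h import *
print(rd('w6',[(344,394)],.018))"
```

```text
[[0.51305086 0.4216328 ]]
```

Emit:
jog_arm --offsets '[{"jaw": 0.088, "yaw": -0.476}, {"jaw": 0.088, "tx": 0.416, "ty": -0.624, "tz": -0.048}, {"jaw": 0.088, "tx": 0.416, "ty": -0.624, "tz": -0.048}, {"jaw": 0.088, "tx": 0.416, "ty": -0.624, "tz": -0.048}, {"jaw": 0.088, "tx": 0.416, "ty": -0.624, "tz": -0.048}, {"jaw": 0.088, "tx": 0.416, "ty": -0.624, "tz": -0.048}, {"jaw": 0.088, "tx": 0.416, "ty": -0.624, "tz": -0.048}, {"jaw": 0.088, "tx": 0.4, "ty": -0.64, "tz": -0.048}, {"jaw": 0.088}, {"jaw": 0.088}]'

```text
clock: 18.45
tool_pos: [0.5047, 0.1148, 0.1817]
tcp_rot: [-0.0, -0.189, 0.982, -0.0]
contact_force: [0.3, 0.4, -0.6]
finger_gap: 0.0878
finger_force: 0.0
```

Run:
```python
from h import *
snap('w7',(170,40,170,130),4.5)
go(.444,.0894,.0165,201.8)
```

```text
t 18.5 psi -158.2 q6 -1.79 turn 0.001 then [ 0.0661 -0.0014  0.1652]
```

View pics/w7.png

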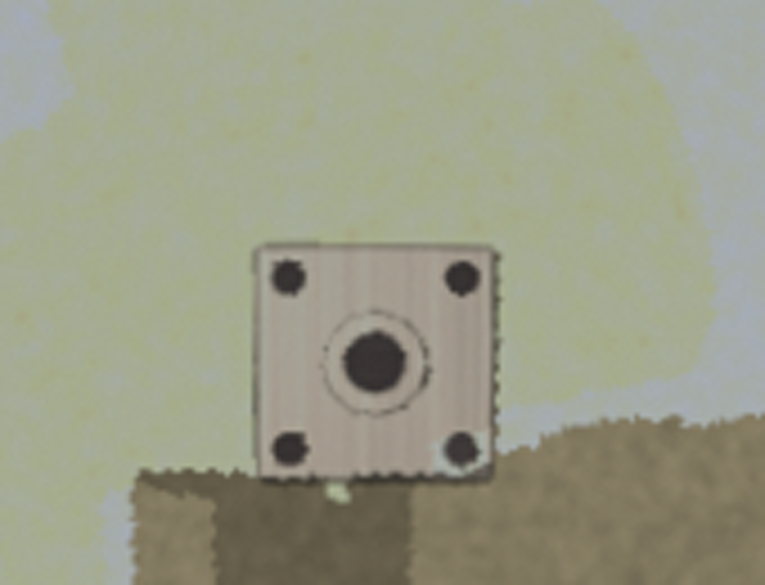

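The small bearing is within 1 mm. The flange holes are at (289,277), (462,277), (461,449) and (290,449), square to the tool.

```bash
python3 -c "
from h import *
f=rd('w7',[(289,277),(462,277),(461,449),(290,449)],.014);p=f.mean(0);d=f[0]-f[1];e=f[3]-f[0]
print(p,np.degrees(np.arctan2(d[1],d[0])),np.degrees(np.arctan2(e[1],e[0])))
go(*p,.0165)"
```

```text
[0.44339956 0.08855723] -68.3106108903966 21.73864152282127
t 18.5 psi -158.2 q6 -1.79 turn -0.0 then [ 0.0669 -0.0019  0.1652]
```

Emit:
jog_arm --offsets '[{"jaw": 0.088, "tx": 0.528, "ty": -0.0112, "tz": 0.8}, {"jaw": 0.088, "tx": 0.528, "ty": -0.0112, "tz": 0.8}, {"jaw": 0.088, "tz": 0.64}, {"jaw": 0.088, "tz": 0.288}, {"jaw": 0.088}, {"jaw": 0.088}]'

```text
clock: 19.25
tool_pos: [0.4448, 0.0898, 0.0245]
tcp_rot: [0.0, -0.19, 0.982, 0.0]
contact_force: [-0.8, 0.4, 0.6]
finger_gap: 0.0875
finger_force: 0.0
```

```bash
python3 -c "
from h import *
p=rd('w7',[(289,277),(462,277),(461,449),(290,449)],.014).mean(0)
go(*p,.0165)"
```

```text
t 19.25 psi -158.1 q6 -1.82 turn -0.0 then [ 0.0017 -0.0006  0.008 ]
```

Converted, 0.0068 m is 0.1088, 0.001 m is 0.016.

Emit:
jog_arm --offsets '[{"jaw": 0.088, "tx": 0.016, "ty": -0.0096, "tz": 0.1088}, {"jaw": 0.088}, {"jaw": 0.04}, {"jaw": 0.04}, {"jaw": 0.04}, {"jaw": 0.04}, {"jaw": 0.04}, {"jaw": 0.04}, {"jaw": 0.04}]' --force 40

```text
clock: 20.38
tool_pos: [0.4436, 0.0881, 0.0173]
tcp_rot: [0.0, -0.189, 0.982, 0.0]
contact_force: [-0.1, -1.3, 2.4]
finger_gap: 0.0554
finger_force: 40.0
```

Emit:
jog_arm --offsets '[{"jaw": 0.04, "tz": -0.32}, {"jaw": 0.04, "tz": -0.64}, {"jaw": 0.04, "tz": -0.64}, {"jaw": 0.04, "tz": -0.48}, {"jaw": 0.04}]'

```text
clock: 21.0
tool_pos: [0.4445, 0.0887, 0.149]
tcp_rot: [0.002, -0.189, 0.982, 0.001]
contact_force: [0.0, -0.4, -3.8]
finger_gap: 0.0557
finger_force: 40.0
```

```bash
python3 -c "
from h import *
go(.3489,.2828,.15,213.6)"
```

```text
t 21.0 psi -158.2 q6 -1.82 turn -0.206 then [-0.0278  0.2146 -0.0009]
```

Converted, 0.043 m is 0.688, -0.0195 m is -0.312, -0.103 rad is -0.412.

Emit:
jog_arm --offsets '[{"jaw": 0.04, "yaw": -0.412}, {"jaw": 0.04, "yaw": -0.412}, {"jaw": 0.04, "tx": -0.312, "ty": 0.688}, {"jaw": 0.04, "tx": -0.312, "ty": 0.688}, {"jaw": 0.04, "tx": -0.312, "ty": 0.688}, {"jaw": 0.04, "tx": -0.312, "ty": 0.688}, {"jaw": 0.04, "tx": -0.312, "ty": 0.688}, {"jaw": 0.04}, {"jaw": 0.04}, {"jaw": 0.04}]'

```text
clock: 22.25
tool_pos: [0.4055, 0.3199, 0.1465]
tcp_rot: [-0.001, -0.289, 0.957, -0.0]
contact_force: [-0.7, -0.8, -2.4]
finger_gap: 0.0557
finger_force: 40.0
```

Run:
```python
from h import *
snap('w8',(170,40,170,130),4.5)
go(.3489,.2828,.0213,213.6)
```

```text
t 22.3 psi -146.4 q6 -2.03 turn -0.001 then [0.0678 0.0005 0.1256]
```

View pics/w8.png

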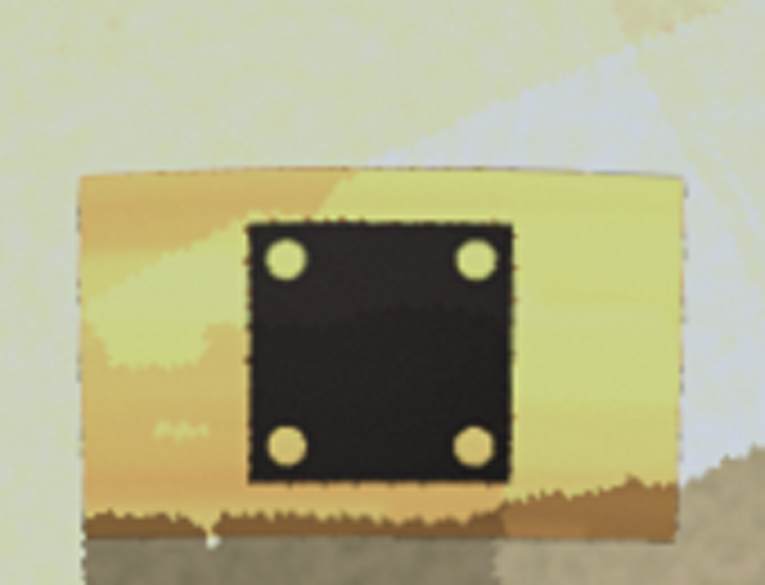

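The card's hole marks are at (286.5,260), (476,260), (474,447) and (287,446).

```bash
python3 -c "
from h import *
f=rd('w8',[(286.5,260),(476,260),(474,447),(287,446)],.004);p=f.mean(0);d=f[0]-f[1];e=f[3]-f[0];d2=f[3]-f[2];e2=f[2]-f[1]
print(p,[np.degrees(np.arctan2(v[1],v[0])) for v in (d,d2,e,e2)])
go(*p,.0215)"
```

```text
[0.34829497 0.28132533] [np.float64(-56.50397475979949), np.float64(-56.79326911682865), np.float64(33.33533797595866), np.float64(33.248689600138675)]
t 22.3 psi -146.4 q6 -2.03 turn -0.0 then [ 0.0691 -0.0004  0.1254]
```

Emit:
jog_arm --offsets '[{"jaw": 0.04, "tx": 0.544, "tz": 0.64}, {"jaw": 0.04, "tx": 0.528, "tz": 0.64}, {"jaw": 0.04, "tz": 0.32}, {"jaw": 0.04, "tz": 0.208}, {"jaw": 0.04}, {"jaw": 0.04}, {"jaw": 0.04}]'

```text
clock: 23.18
tool_pos: [0.3504, 0.2846, 0.0349]
tcp_rot: [0.001, -0.289, 0.957, 0.001]
contact_force: [-0.1, 0.5, -2.5]
finger_gap: 0.0558
finger_force: 40.0
```

```bash
python3 -c "
from h import *
p=rd('w8',[(286.5,260),(476,260),(474,447),(287,446)],.004).mean(0)
go(*p,.0215,213.6)"
```

```text
t 23.18 psi -146.4 q6 -2.11 turn 0.0 then [ 0.0036 -0.0015  0.0134]
```

Emit:
jog_arm --offsets '[{"jaw": 0.04, "tx": 0.048, "ty": -0.0208, "tz": 0.112, "yaw": 0.016}, {"jaw": 0.04, "tz": 0.072}, {"jaw": 0.04}, {"jaw": 0.04}, {"jaw": 0.04}]'

```text
clock: 23.8
tool_pos: [0.3482, 0.2814, 0.0228]
tcp_rot: [0.0, -0.287, 0.958, 0.0]
contact_force: [0.1, -0.1, -2.7]
finger_gap: 0.0558
finger_force: 40.0
```

```bash
python3 -c "
from h import *
go(.3484,.2815,.0213,213.4)"
```

```text
t 23.8 psi -146.6 q6 -2.11 turn -0.0 then [-0.0002  0.      0.0015]
```

Emit:
jog_arm --offsets '[{"jaw": 0.04, "tz": 0.024}, {"jaw": 0.04}, {"jaw": 0.07}, {"jaw": 0.085}, {"jaw": 0.085}, {"jaw": 0.085, "tz": -0.48}, {"jaw": 0.085, "tz": -0.8}, {"jaw": 0.088, "tx": -0.48, "tz": -0.48}, {"jaw": 0.088, "tx": -0.48, "tz": -0.48}, {"jaw": 0.088}, {"jaw": 0.088}]'

```text
clock: 25.18
tool_pos: [0.3977, 0.3136, 0.1605]
tcp_rot: [-0.001, -0.287, 0.958, -0.0]
contact_force: [-0.1, -0.3, -1.0]
finger_gap: 0.0876
finger_force: 0.0
```

Run:
```python
from h import *
snap('w9',(170,40,170,130),4.5)
go(.4488,-.1055,.17,241.2)
p=np.radians(241.2);go(.4488-.075*np.cos(p),-.1055-.075*np.sin(p),.18,241.2)
```

```text
t 25.23 psi -146.6 q6 -2.04 turn -0.486 then [ 0.3422 -0.2468 -0.0092]
t 25.23 psi -146.6 q6 -2.04 turn -0.486 then [ 0.2673 -0.2468 -0.0194]
```

View pics/w9.png

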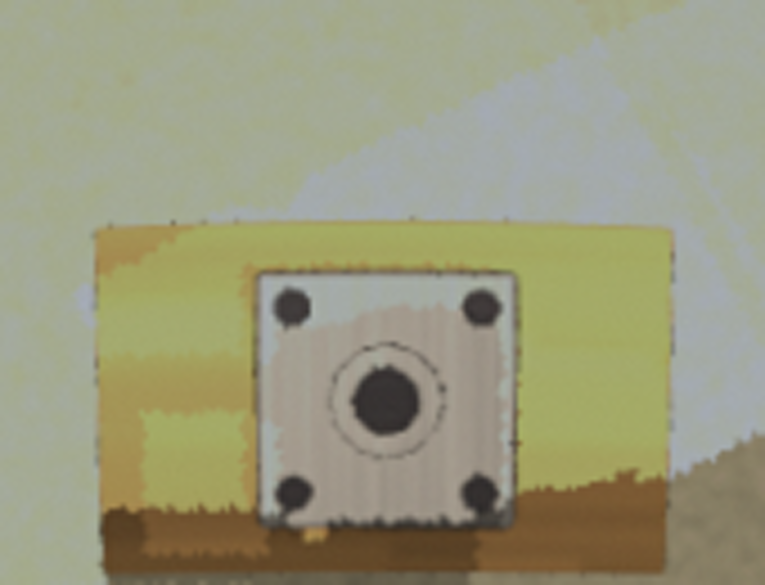

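The flange is on its card, with holes at (292,307), (482,307), (480,494) and (293,493).

```bash
python3 -c "
from h import *
f=rd('w9',[(292,307),(482,307),(480,494),(293,493)],.018);p=f.mean(0);d=f[0]-f[1];e=f[3]-f[0];print(p,[np.degrees(np.arctan2(v[1],v[0])) for v in (d,e)])"
```

```text
[0.34805754 0.28189374] [np.float64(-56.66227541052886), np.float64(33.20310469394915)]
```

Emit:
jog_arm --offsets '[{"jaw": 0.088, "yaw": -0.648}, {"jaw": 0.088, "yaw": -0.648}, {"jaw": 0.088, "yaw": -0.648}, {"jaw": 0.088, "tx": 0.608, "ty": -0.56, "tz": -0.048}, {"jaw": 0.088, "tx": 0.608, "ty": -0.56, "tz": -0.048}, {"jaw": 0.088, "tx": 0.608, "ty": -0.56, "tz": -0.048}, {"jaw": 0.088, "tx": 0.608, "ty": -0.56, "tz": -0.048}, {"jaw": 0.088, "tx": 0.608, "ty": -0.56, "tz": -0.048}, {"jaw": 0.088, "tx": 0.608, "ty": -0.56, "tz": -0.048}, {"jaw": 0.088, "tx": 0.608, "ty": -0.576, "tz": -0.048}, {"jaw": 0.088}, {"jaw": 0.088}]'

```text
clock: 26.72
tool_pos: [0.485, -0.0374, 0.1814]
tcp_rot: [-0.001, -0.509, 0.861, 0.0]
contact_force: [-0.5, 0.2, -0.3]
finger_gap: 0.088
finger_force: 0.0
```

Run:
```python
from h import *
snap('w10',(160,20,190,145),4)
go(.4488,-.1055,.0165,241.2)
```

```text
t 26.77 psi -118.7 q6 -0.83 turn 0.001 then [ 0.0776 -0.0013  0.1652]
```

View pics/w10.png

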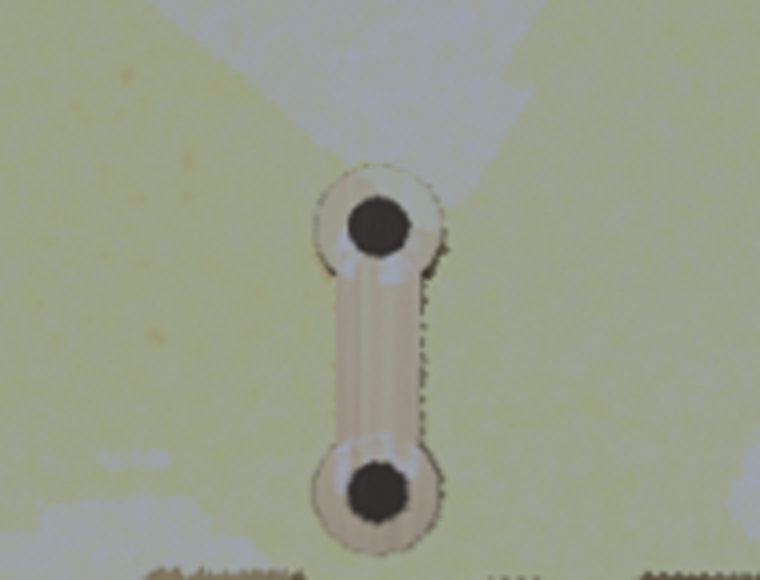

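The flange is within 1 mm of its ink. The link's eyes are at (378.5,226.5) and (377.5,492.5), aligned with the tool.

The rows are not in the units I measure in: shifts go in shares of 62.5 mm and turns go in units of 0.25 rad. I convert before sending: 0.05 m is 0.8, 0.04 m is 0.64.

```bash
python3 -c "
from h import *
f=rd('w10',[(378.5,226.5),(377.5,492.5)],.014);p=f.mean(0);d=f[0]-f[1];print(p,np.linalg.norm(d),np.degrees(np.arctan2(d[1],d[0])))
go(*p,.0165)"
```

```text
[ 0.4480065  -0.10603571] 0.07009833345203714 -119.07929142771575
t 26.77 psi -118.7 q6 -0.83 turn -0.0 then [ 0.0784 -0.0008  0.1652]
```

Emit:
jog_arm --offsets '[{"jaw": 0.088, "tx": 0.616, "ty": -0.0096, "tz": 0.8}, {"jaw": 0.088, "tx": 0.616, "ty": -0.0096, "tz": 0.8}, {"jaw": 0.088, "tz": 0.64}, {"jaw": 0.088, "tz": 0.288}, {"jaw": 0.088}, {"jaw": 0.088}]'

```text
clock: 27.52
tool_pos: [0.4509, -0.1038, 0.0259]
tcp_rot: [0.0, -0.51, 0.86, -0.0]
contact_force: [0.3, 0.3, 0.9]
finger_gap: 0.0878
finger_force: 0.0
```

```bash
python3 -c "
from h import *
p=rd('w10',[(378.5,226.5),(377.5,492.5)],.014).mean(0)
go(*p,.0165)"
```

```text
t 27.52 psi -118.7 q6 -0.7 turn -0.0 then [0.0033 0.0015 0.0094]
```

Converted, 0.0075 m is 0.12, 0.002 m is 0.032, -0.004 rad is -0.016.

Emit:
jog_arm --offsets '[{"jaw": 0.088, "tx": 0.032, "ty": 0.0128, "tz": 0.12, "yaw": -0.016}, {"jaw": 0.088}, {"jaw": 0.01}, {"jaw": 0.01}, {"jaw": 0.01}, {"jaw": 0.01}, {"jaw": 0.01}, {"jaw": 0.01}, {"jaw": 0.01}, {"jaw": 0.01}, {"jaw": 0.01}, {"jaw": 0.01}]' --force 40

```text
clock: 29.02
tool_pos: [0.4486, -0.106, 0.0177]
tcp_rot: [-0.0, -0.511, 0.86, 0.0]
contact_force: [-0.3, -0.0, -0.2]
finger_gap: 0.0211
finger_force: 40.0
```

Emit:
jog_arm --offsets '[{"jaw": 0.01, "tz": -0.32}, {"jaw": 0.01, "tz": -0.64}, {"jaw": 0.01, "tz": -0.64}, {"jaw": 0.01, "tz": -0.48}, {"jaw": 0.01}]'

```text
clock: 29.65
tool_pos: [0.4499, -0.1059, 0.1498]
tcp_rot: [0.002, -0.511, 0.86, -0.001]
contact_force: [0.1, 0.5, -2.9]
finger_gap: 0.0214
finger_force: 40.0
```

```bash
python3 -c "
from h import *
go(.3585,-.2895,.15,257.6)"
```

```text
t 29.65 psi -118.5 q6 -0.69 turn -0.281 then [ 0.199   0.0498 -0.0007]
```

Converted, 0.038 m is 0.608, 0.0167 m is 0.2672, -0.14 rad is -0.56.

Emit:
jog_arm --offsets '[{"jaw": 0.01, "yaw": -0.56}, {"jaw": 0.01, "yaw": -0.564}, {"jaw": 0.01, "tx": 0.608, "ty": 0.2672}, {"jaw": 0.01, "tx": 0.608, "ty": 0.2672}, {"jaw": 0.01, "tx": 0.608, "ty": 0.2672}, {"jaw": 0.01}, {"jaw": 0.01}, {"jaw": 0.01}]'

```text
clock: 30.65
tool_pos: [0.3754, -0.2061, 0.1473]
tcp_rot: [-0.0, -0.627, 0.779, 0.0]
contact_force: [-0.6, 0.6, -1.2]
finger_gap: 0.0216
finger_force: 40.0
```

Run:
```python
from h import *
snap('w11',(150,0,210,190),3.1)
go(.3585,-.2895,.0215,257.6)
```

```text
t 30.7 psi -102.4 q6 -0.18 turn 0.0 then [ 0.0851 -0.0014  0.1259]
```

View pics/w11.png

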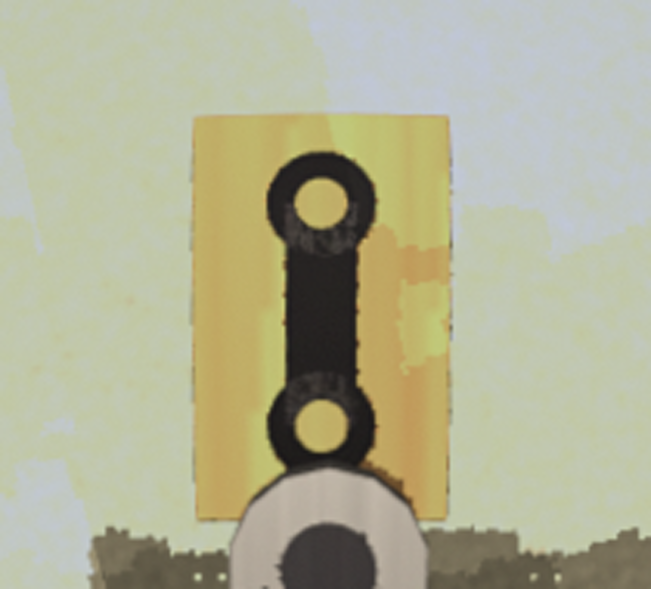

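The eye marks are at (321.5,204) and (321.5,427), aligned with the tool.

```bash
python3 -c "
from h import *
f=rd('w11',[(321.5,204),(321.5,427)],.004);p=f.mean(0);d=f[0]-f[1];print(p,np.linalg.norm(d),np.degrees(np.arctan2(d[1],d[0])))
go(*p,.0215)"
```

```text
[ 0.35880331 -0.2894692 ] 0.070165793205453 -102.44242616220562
t 30.7 psi -102.4 q6 -0.18 turn -0.0 then [ 0.0851 -0.0016  0.1259]
```

Emit:
jog_arm --offsets '[{"jaw": 0.01, "tx": 0.672, "ty": -0.008, "tz": 0.64}, {"jaw": 0.01, "tx": 0.672, "ty": -0.008, "tz": 0.64}, {"jaw": 0.01, "tz": 0.32}, {"jaw": 0.01, "tz": 0.208}, {"jaw": 0.01}, {"jaw": 0.01}, {"jaw": 0.01}]'

```text
clock: 31.58
tool_pos: [0.359, -0.2887, 0.0357]
tcp_rot: [0.001, -0.627, 0.779, -0.001]
contact_force: [0.8, 0.0, -1.7]
finger_gap: 0.0216
finger_force: 40.0
```

```bash
python3 -c "
from h import *
p=rd('w11',[(321.5,204),(321.5,427)],.004).mean(0)
go(*p,.0215,257.6)"
```

```text
t 31.57 psi -102.4 q6 0.03 turn 0.0 then [0.0008 0.     0.0142]
```

Converted, 0.008 m is 0.128, 0.004 m is 0.064.

Emit:
jog_arm --offsets '[{"jaw": 0.01, "tx": 0.008, "tz": 0.128}, {"jaw": 0.01, "tz": 0.064}, {"jaw": 0.01}, {"jaw": 0.01}, {"jaw": 0.01}]'

```text
clock: 32.2
tool_pos: [0.358, -0.2894, 0.0228]
tcp_rot: [0.0, -0.626, 0.78, -0.0]
contact_force: [-0.0, 0.6, -1.9]
finger_gap: 0.0217
finger_force: 40.0
```

```bash
python3 -c "
from h import *
go(.3588,-.2895,.0215,257.6)"
```

```text
t 32.2 psi -102.4 q6 0.03 turn -0.001 then [-0.     -0.0008  0.0013]
```

Converted, -0.0007 m is -0.0112, -0.05 m is -0.8.

Emit:
jog_arm --offsets '[{"jaw": 0.01, "ty": -0.0112, "tz": 0.0192}, {"jaw": 0.01}, {"jaw": 0.01}, {"jaw": 0.04}, {"jaw": 0.06}, {"jaw": 0.06}, {"jaw": 0.06}, {"jaw": 0.06, "tz": -0.48}, {"jaw": 0.06, "tz": -0.8}, {"jaw": 0.088, "tx": -0.64, "tz": -0.48}, {"jaw": 0.088, "tx": -0.64, "tz": -0.48}, {"jaw": 0.088}, {"jaw": 0.088}]'

```text
clock: 33.83
tool_pos: [0.3757, -0.2112, 0.1614]
tcp_rot: [0.0, -0.627, 0.779, 0.0]
contact_force: [0.1, 0.5, -0.8]
finger_gap: 0.0872
finger_force: 0.0
```

Run:
```python
from h import *
snap('w12',(150,0,210,190),3.1)
import pickle
m,a,_,_=pickle.load(open('w12.pkl','rb'));g=cv2.cvtColor(a,cv2.COLOR_BGR2GRAY)
n,l,st,ce=cv2.connectedComponentsWithStats(((g<75)&(np.arange(384)[:,None]<210)).astype(np.uint8))
for i in range(1,n):
    if st[i,4]>40: print(st[i],ce[i],p2w('wrist',ce[i],.018,m))
```

```text
[248  63  16  16 193] [255.18134715  70.1865285 ] [[ 0.35086892 -0.323784  ]]
[247 135  17  16 199] [254.54271357 142.13567839] [[ 0.36654004 -0.25549517]]
[184 177  46  33 681] [203.05580029 193.7650514 ] [[ 0.42838874 -0.21641402]]
[271 176  55  31 824] [302.90291262 188.36165049] [[ 0.3290574  -0.20028329]]
[240 184  16   5  44] [247.34090909 185.65909091] [[ 0.38281997 -0.21487435]]
[254 184  15  21  69] [262.60869565 195.2173913 ] [[ 0.37007244 -0.20202468]]
[218 191  24  19 145] [231.48965517 203.2137931 ] [[ 0.40249076 -0.20060875]]
[246 190  10   9  49] [250.79591837 194.7755102 ] [[ 0.38151426 -0.20501029]]
[280 195  15  15  97] [285.60824742 202.93814433] [[ 0.34902383 -0.18913004]]
[496 196  16  14 123] [505.51219512 204.86178862] [[ 0.05110348 -0.11823659]]
```

```bash
python3 -c "
from station import ctrl, vision
print(ctrl.sign_off())"
```

```text
the job is handed in; nothing more can be done
None
```

All four parts lie flat on their matching cards, each measured within about 1.5 mm and 0.5° of its silhouette; the robot stayed clear of the mug and tape measure, and the job was handed in at about 34 s.

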